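# Slide the offcut home in the jig and flip the toggle clamp shut

## Robot

A 6-joint arm with a two-finger parallel gripper is mounted at the origin on the work surface; the furniture and walls round the work are solid. World frame = base frame: x ahead of the robot, y to its left, z up, the work surface at z = 0. Lengths are in m, angles in rad, forces in N, time in s.
With the tool pointing down it reaches from about 0.225 to 0.875 m from the base axis. Payload 3.4 kg.
Tool frame: the origin (TCP) lies midway between the tips of the shut fingers; the grasp point (between the pads) lies 19 mm behind it (manip.pinch_z is the distance from the TCP to the grasp point, in m); z points along the fingers, y is the line along which they close (so a half turn about z gives the same grasp; the last joint's range is limited). The gripper opens to 85 mm and grips with 20 to 120 N. Pads are 22 mm wide; open, the fingers measure 114 mm over their backs; the gripper's body (76 mm by 85 mm) begins 54 mm behind the grasp point. The pads swing forward as they close: fully open they stand 13 mm farther back than shut.
Start: joints at [1.18, 0.276, 1.505, -0, 1.361, -0.121], TCP at [0.153, 0.554, 0.231] pointing down, gripper open.
Joint ranges: [-2.89, 2.89], [-0.75, 2.08], [0.22, 2.7], [-1.18, 4.32], [0.11, 2.71], [-2.7, 2.7]. Speed limits (rad/s): [2.57, 2.57, 3.14, 3.14, 3.14, 3.14].

## Interface

Orientations are given as a unit quaternion [w, x, y, z].
In Python, from rig import manip gives the robot as it stands.
- The arm moves only by the tool carry_out, never from a script. Its arguments are lists of equal length, an entry for each row: "delta_pos": the shift along the tool's x, y, z scaled (see below), a list of three; "turn": the turn, a rotation vector about the tool's x, y, z scaled (see below), a list of three; "claw": the closure, from -1 (fully open) to 1 (shut). A call has 1 to 12 rows; each row is the pose to reach, as a shift and turn from the pose commanded when the call began, along the tool's axes at that moment; what a row does not reach only later rows make up. The controller multiplies each number of a shift by 400 mm and each number of a turn by 30 degrees. A row lasts 1/10 s, in which the tool goes at most 50 mm and 8.59 degrees, less where a joint would pass 70% of its speed; a pose out of reach is approached as far as the arm can. A call with a number of a shift or a turn outside -1 to 1 is refused whole. A call with a gripper value outside its range is refused whole. The fingers move at their own pace and stop on an object; "force" is the grip in N (left out, the last holds). Time passes only in rows, so rows that repeat a pose let the fingers close. It gives the time, the measured TCP pose, the force, the opening and the grip force at its end, in the units of the state.
- manip.get_state(): the state, without advancing time (a new reading comes with each control period).
- manip.get_image(name): name is "scene" or "top"; returns a dict with "image" (384x512x3 uint8, red, green, blue), "z_map" (384x512 float32, m along the optical axis (not along the pixel's ray), 0 where there is no reading), "fx", "fy", "cx", "cy" (pixels), "k1" (the pictures are not rectified: a ray, as slopes to the right and down, at radius r is drawn at 1 + k1 r^2 times it, then the intrinsics apply), "world_to_cam" (4x4, takes a point from world to camera coordinates). Camera axes: x right, y down, z forward; pixel columns grow to the right and rows downward; lengths in m; the calibration is good to about 2 mm. A picture is of the moment at which its call begins.
- manip.sign_off(): hands the job in; it is judged then, once.
Trained networks look in the newest picture that a camera, given by its name, has taken for a name from the list of things; names that differ only in an ending like _2 or _b are one class to them, and where a whole thing is asked for, a point or a joint stands for the part that bears it (a point fixed in the world has none). Each returns a list of dicts, best first, with "score" (0 to 1); they miss things now and then, are a little off and sometimes report something else, mostly with a low value. They report only what shows in the picture. A call takes as long as a camera call. They do not tell look-alikes from the thing itself.
- manip.spot_in(camera, query): "point" ([x, y, z] in m, in world coordinates, good to about 4 mm: the middle of the surface that is visible of it).
- manip.place_of(camera, query): "point" ([x, y, z] in m, in world coordinates, good to about 4 mm: a listed point, or the origin of a listed thing).
The state is a dict: "clock": time; "qpos": joint angles; "qd": joint speeds; "effort": joint torques, N m; "position": TCP position; "ee_rot": TCP orientation; "contact_force": force on the tool from outside, world axes, zero at the start; "moment": the same for the moment, N m; "width": finger opening in m; "gripper_force": force on a finger pad.
Only numpy, scipy, OpenCV 4.12 (cv2) and the standard library are available. Lean on these libraries where they do the work, as an engineer would, in place of code of your own. Each camera call takes 0.05 s, during which the arm holds its last target. There are 200 camera calls.

## Task

Using only your fingertips, push the dark wooden offcut along its channel in the plywood jig in front of you until it sits fully home against the end stop; then push the handle of the toggle clamp on that same jig over past its middle so that it snaps shut and the clamp's bar holds the offcut down. Pick nothing up, and leave the other things on the bench undisturbed.

Things in the scene. Friction and masses are not known exactly. Their poses are not given: they have to be found in the camera images.
- jig: Jig fixed on the bench: plywood board 240x200x18 mm. Origin at bench height (z = 0) under the channel's centre line; x along the channel to the end stop, y to the clamp's side, z up. In its frame: board x -130..110, y -60..140; channel y -25.5..25.5 between rails 14 wide, tops at z = 28, x -120..80; stop block's face at x = 80, top z = 44. Clamp bracket x 36..80, y 59..115, up to z = 85.
- stop_face (a point): Centre of the end stop's face towards the channel (jig x = 80, y = 0, z = 31 mm). Axes as the jig's.
- offcut: Dark wooden block 90x45x30 mm, loose in the channel on the board (z = 18 mm), about 70 g, slides with under 1 N. Origin: centre of its underside; own y is its 90 mm length and points along the channel away from the stop (to within 0.03 rad). Starts 40 to 75 mm short of the stop. Home: origin 45 mm from the stop's face (jig x = 35 mm).
- clamp_handle (a joint): Handle's swing, rad, about a line along jig x through jig y = 83, z = 76 mm. 0 = open, leaning 0.6 rad outwards (jig +y); 0.6 = upright, dead centre. Sprung over centre: let go below 0.6 it falls back to 0, above 0.6 it snaps on by itself, leaning over the channel, to about 1.1 on the offcut (stop at 1.2). Takes up to about 10 N near the tip.
- handle_tip (a point): Top end of the handle, 115 mm from its axis: a straight lever, the outer 67 mm a round black grip 19 mm thick, below that a steel bar 12x14 mm. Open, it is at jig x = 58, y = 148, z = 171 mm; shut, at about y = 29, z = 178 mm.
- clamp_arm: Clamp's hold-down bar: twin steel bar 17 mm wide, 12 thick. Origin on its axis (jig x = 58, y = 75, z = 66 mm); rubber foot 73 mm from there. Geared to the handle: raised 1.2 rad while open (end at about jig y = 45, z = 140); when the handle has snapped over it is level, its foot at jig x = 58, y = 2 pressing several newtons on top of a home offcut.
- tape_measure: Tape measure, 33x81x66 mm, loose bystander standing on the bench to the right of the jig; origin at the centre of its underside.
- bench_dog: Turned beech bench dog, 29 mm across, 65 mm high, loose bystander standing on its head to the right of the jig; origin at the centre of its underside.
- sanding_block: Sanding block 65x112x36 mm, loose bystander on the bench to the left; origin at the centre of its underside.
- tape_roll: Roll of tape lying flat, 96 mm across, 25 mm high, loose bystander on the bench to the left of the jig; origin at the centre of its underside.
Not all that is in view belongs to the job. Leave any pink or purple look-alike of the offcut alone.

How it is judged:
On the way, in this order (a step that is already met when the one before it is completed fails the run):
1. the offcut is pushed home against the end stop (within 4 mm) while the clamp is still open (x of offcut in the frame of jig above 0.031 m and value of joint clamp_handle below 0.4 rad), for 0.2 s.
2. the handle has gone over centre and snapped shut with the bar's foot pressing on the offcut (value of joint clamp_handle above 0.95 rad and contact force between clamp_arm and offcut above 2 N), for 0.2 s.
At the end, for the whole second after the job is handed in: The offcut lies flat in the channel, its end within 4 mm of the end stop, at rest; the handle has snapped over (joint above 0.95 rad) and the clamp's foot presses on the offcut with more than 2 N (all of step 2 and x of offcut in the frame of jig above 0.031 m and height (world z) of offcut below 0.022 m and angle between offcut's own z axis and vertical below 0.06 rad and linear speed of offcut below 0.02 m/s); the robot touches nothing.
It fails at once if the offcut is lifted more than 10 mm off the jig (height (world z) of offcut above 0.028 m).
It fails at once if a loose bystander is pushed or carried more than 25 mm (distance of any of tape_measure, bench_dog, sanding_block, tape_roll from where it was at the start of the episode above 0.025 m).
It fails at once if a standing bystander is knocked over (angle between any of tape_measure, bench_dog's own z axis and vertical above 0.6 rad).
It also fails if it takes over 42 s, if anything falls off the work surface, if the arm or the gripper's body presses on something with over 40 N, if the wrist force passes 120 N, or if a joint passes its speed limit or range.

## Working session

There is one attempt and no reset: what is moved stays moved. The work goes in short steps, Python scripts to look and compute and a tool call to move; the robot and the scene stay as the last step left them, time stands still between calls to the robot, and variables do not carry over. Pictures are saved under pics/ and viewed, at most 10 in all, crops included, and the job is handed in when it is done.

Besides the shell and the picture viewer there is one more tool, called by a JSON object that holds its "api" and its "payload". carry_out: Moves the arm, as the interface text tells. Shifts and turns lie within -1 to 1; 1 stands for 400 mm of shift or 30 degrees of turn. Its arguments: {"type":"object","properties":{"delta_pos":{"type":"array","items":{"type":"array","items":{"type":"number","minimum":-1,"maximum":1}}},"turn":{"type":"array","items":{"type":"array","items":{"type":"number","minimum":-1,"maximum":1}}},"claw":{"type":"array","items":{"type":"number"}},"force":{"type":"number"}},"required":["delta_pos","turn","claw"]}

```bash
mkdir -p pics
python3 - <<'E'
from rig import manip
import cv2,numpy as np
s=manip.get_state();print(s['clock'],s['position'],s['ee_rot'],s['width'])
ims=[]
for c in('scene','top'):
    d=manip.get_image(c);cv2.imwrite(f'pics/{c}0.png',cv2.cvtColor(d['image'],cv2.COLOR_RGB2BGR))
    print(c,np.round(d['world_to_cam'],3).tolist(),d['fx'],d['k1'])
    for q in('jig','stop_face','offcut','handle_tip','clamp_arm','tape_measure','bench_dog','sanding_block','tape_roll'):
        print(c,q,[(np.round(r['point'],3).tolist(),round(r['score'],2)) for r in manip.place_of(c,q)[:3]])
E
```

```text
0.0 [0.15305599 0.55368385 0.23041475] [-2.41108362e-04  1.34502857e-01  9.90912754e-01 -9.15398098e-04] 0.08527212449624957
scene [[0.66, -0.751, 0.022, -0.358], [-0.472, -0.437, -0.766, 0.335], [0.585, 0.495, -0.643, 0.689], [0.0, 0.0, 0.0, 1.0]] 358.40237872163635 -0.03199623750528273
scene jig [([0.558, -0.083, 0.006], 0.96)]
scene stop_face [([0.633, -0.07, 0.033], 0.91)]
scene offcut [([0.521, -0.097, 0.019], 0.73), ([0.367, -0.258, -0.002], 0.67), ([0.672, -0.276, -0.001], 0.57)]
scene handle_tip [([0.572, 0.066, 0.171], 0.68)]
scene clamp_arm [([0.594, 0.003, 0.068], 0.45)]
scene tape_measure [([0.547, -0.218, -0.001], 0.84)]
scene bench_dog [([0.646, -0.172, -0.0], 0.69)]
scene sanding_block [([0.3, 0.205, 0.003], 0.8)]
scene tape_roll [([0.475, 0.122, 0.001], 0.66)]
top [[-0.011, -1.0, 0.007, -0.007], [-0.991, 0.01, -0.13, 0.536], [0.13, -0.009, -0.992, 1.365], [0.0, 0.0, 0.0, 1.0]] 415.6769363975985 0.0071698070158032635
top jig [([0.554, -0.081, 0.0], 0.93)]
top stop_face [([0.636, -0.072, 0.031], 0.91)]
top offcut [([0.363, -0.259, -0.001], 0.84), ([0.674, -0.274, -0.002], 0.79)]
top handle_tip [([0.575, 0.069, 0.171], 0.68)]
top clamp_arm [([0.553, -0.084, 0.0], 0.51), ([0.594, -0.0, 0.065], 0.45), ([0.652, -0.175, 0.0], 0.42)]
top tape_measure [([0.542, -0.213, 0.0], 0.67)]
top bench_dog [([0.653, -0.176, 0.005], 0.45)]
top sanding_block [([0.3, 0.204, -0.002], 0.95)]
top tape_roll [([0.472, 0.122, -0.002], 0.6)]
```

View pics/scene0.png

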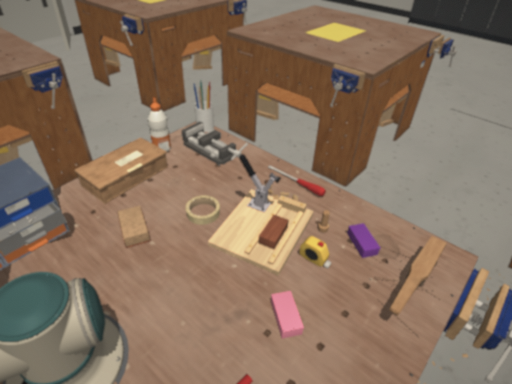

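View pics/top0.png

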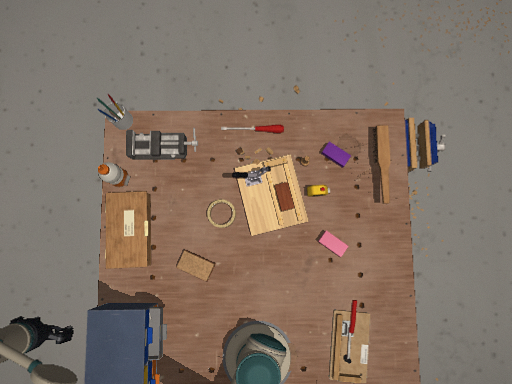

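The scene view shows the jig around (262,232), with the dark offcut at (273,231) and the handle at (248,165). The top view shows the jig at (272,195), the offcut at (283,195), the tape measure at (318,190) and the tape roll at (221,213). The jig is turned about 0.22 rad, so I'll fit it from depth.

```bash
cat > h.py <<'E'
from rig import manip
import cv2,numpy as np
def cloud(c):
    d=manip.get_image(c);Z=d['z_map'];v,u=np.mgrid[:Z.shape[0],:Z.shape[1]]
    x=(u-d['cx'])/d['fx'];y=(v-d['cy'])/d['fy'];a,b=x.copy(),y.copy()
    for _ in range(4):
        k=1+d['k1']*(a*a+b*b);a,b=x/k,y/k
    P=np.stack([a*Z,b*Z,Z],-1);W=d['world_to_cam']
    P=(P-W[:3,3])@W[:3,:3];P[Z==0]=np.nan
    return d,P
E
python3 - <<'E'
from h import *
for c in('top','scene'):
    d,P=cloud(c);hsv=cv2.cvtColor(d['image'],cv2.COLOR_RGB2HSV)
    near=(np.hypot(P[...,0]-.56,P[...,1]+.05)<.22)
    m=near&(P[...,2]>.009)&(P[...,2]<.036)
    n,l,st,_=cv2.connectedComponentsWithStats(m.astype(np.uint8),connectivity=4)
    i=1+np.argmax(st[1:,4]);b=P[l==i]
    r=cv2.minAreaRect(b[:,:2].astype(np.float32)*1000);print(c,len(b),np.round(np.percentile(b[:,2],[5,50,95]),4),r)
    o=near&(P[...,2]>.041)&(P[...,2]<.055)&(hsv[...,2]<150)&(hsv[...,1]>90)
    q=P[o];print('off',len(q),q.mean(0).round(4),cv2.minAreaRect(q[:,:2].astype(np.float32)*1000))
    for n_ in('stop_face','handle_tip'): pass
# pose from networks (avg)
J=np.array([[0,0],[80,0],[58,148],[58,75]])/1e3
W=np.array([[.556,-.082],[.6345,-.071],[.5735,.0675],[.594,.0015]])
a=J-J.mean(0);b=W-W.mean(0);t=np.arctan2((a[:,0]*b[:,1]-a[:,1]*b[:,0]).sum(),(a*b).sum())
R=np.array([[np.cos(t),-np.sin(t)],[np.sin(t),np.cos(t)]]);o=W.mean(0)-R@J.mean(0);print(t,o,(J@R.T+o-W).round(4))
E
```

```text
top 3349 [0.0131 0.0186 0.0292] ((540.6627807617188, -48.617698669433594), (253.71597290039062, 201.8087921142578), 13.281139373779297)
off 401 [ 0.5286 -0.1027  0.0476] ((583.0101928710938, -132.2532501220703), (178.49868774414062, 163.29843139648438), 19.629295349121094)
scene 4281 [0.0148 0.0176 0.0286] ((539.6072998046875, -51.36851501464844), (252.7677001953125, 200.7773895263672), 13.5144681930542)
off 496 [ 0.528  -0.1109  0.047 ] ((560.8631591796875, -135.2534637451172), (130.027587890625, 156.93284606933594), 24.226730346679688)
0.24704256834908592 [ 0.55562061 -0.08703975] [[-0.0004 -0.005 ]
 [-0.0013  0.0035]
 [ 0.0022  0.0032]
 [-0.0005 -0.0016]]
```

{"api": "carry_out", "payload": {"delta_pos": [[-0.607,-0.74,0],[-0.607,-0.74,0],[-0.607,-0.74,0],[-0.607,-0.74,0],[-0.607,-0.74,0],[-0.607,-0.74,0],[-0.607,-0.74,0],[-0.607,-0.74,0],[-0.607,-0.74,0],[-0.607,-0.74,0]], "turn": [[0,0,-0.968],[0,0,-0.968],[0,0,-0.968],[0,0,-0.968],[0,0,-0.968],[0,0,-0.968],[0,0,-0.968],[0,0,-0.968],[0,0,-0.968],[0,0,-0.968]], "claw": [1,1,1,1,1,1,1,1,1,1]}}

```text
clock: 2.1
position: [0.3087, 0.2038, 0.2315]
ee_rot: [0.0, -0.117, 0.993, 0.0]
contact_force: [-0.1, 0.3, -0.1]
width: -0.0
gripper_force: 0.0
```

```bash
cat >> h.py <<'E'
from scipy.spatial.transform import Rotation as Ro
T=.237;O=np.array([.557,-.087])
JR=np.array([[np.cos(T),-np.sin(T)],[np.sin(T),np.cos(T)]])
def to(x,y,z):
    "scaled tool shift to jig point (mm)"
    s=manip.get_state();w,a,b,c=s['ee_rot'];R=Ro.from_quat([a,b,c,w]).as_matrix()
    g=np.r_[O+JR@[x/1e3,y/1e3],z/1e3]
    d=g-s['position'];print('t',round(s['clock'],2),'pos',np.round(s['position'],4),'jig mm',np.round(JR.T@(s['position'][:2]-O)*1e3,1),'toolx',R[:,0].round(3),'F',np.round(s['contact_force'],1),'shift',np.round(R.T@d/.4,3),'rows',np.linalg.norm(d)/.05)
E
python3 -c "
from h import *
to(-115,0,120)"
```

```text
t 2.1 pos [0.3087 0.2038 0.2315] jig mm [-173.1  341. ] toolx [-0.973 -0.232 -0.001] F [-0.1  0.3 -0.1] shift [-0.148 -0.852  0.278] rows 7.268726072582058
```

{"api": "carry_out", "payload": {"delta_pos": [[-0.148,-0.852,0.278],[-0.148,-0.852,0.278],[-0.148,-0.852,0.278],[-0.148,-0.852,0.278],[-0.148,-0.852,0.278],[-0.148,-0.852,0.278],[-0.148,-0.852,0.278],[-0.148,-0.852,0.278],[-0.148,-0.852,0.278],[-0.148,-0.852,0.278]], "turn": [[0,0,0],[0,0,0],[0,0,0],[0,0,0],[0,0,0],[0,0,0],[0,0,0],[0,0,0],[0,0,0],[0,0,0]], "claw": [1,1,1,1,1,1,1,1,1,1]}}

```text
clock: 3.1
position: [0.4456, -0.1112, 0.12]
ee_rot: [-0.001, -0.119, 0.993, 0.001]
contact_force: [0.4, 1.3, 0.3]
width: -0.0001
gripper_force: 0.0
```

```bash
python3 -c "
from h import *
to(-115,0,36)
d,P=cloud('scene');cv2.imwrite('pics/s1.png',cv2.resize(cv2.cvtColor(d['image'][130:290,170:370],cv2.COLOR_RGB2BGR),None,fx=3.5,fy=3.5,interpolation=cv2.INTER_CUBIC))
for q in('stop_face','offcut'):
  print(q,[(np.round(JR.T@(np.array(r['point'][:2])-O)*1e3,1),round(r['score'],2)) for r in manip.place_of('scene',q)])
"
```

```text
t 3.1 pos [ 0.4456 -0.1112  0.12  ] jig mm [-114.     2.7] toolx [-0.972 -0.236  0.001] F [0.4 1.3 0.3] shift [ 0.002 -0.007  0.21 ] rows 1.6804386766509065
stop_face [(array([76.6, -0.6]), 0.76)]
offcut [(array([  68.9, -211.5]), 0.73), (array([-225.4, -119.7]), 0.67), (array([-35.3,  -0.3]), 0.59), (array([  72. , -102.3]), 0.5)]
```

View pics/s1.png

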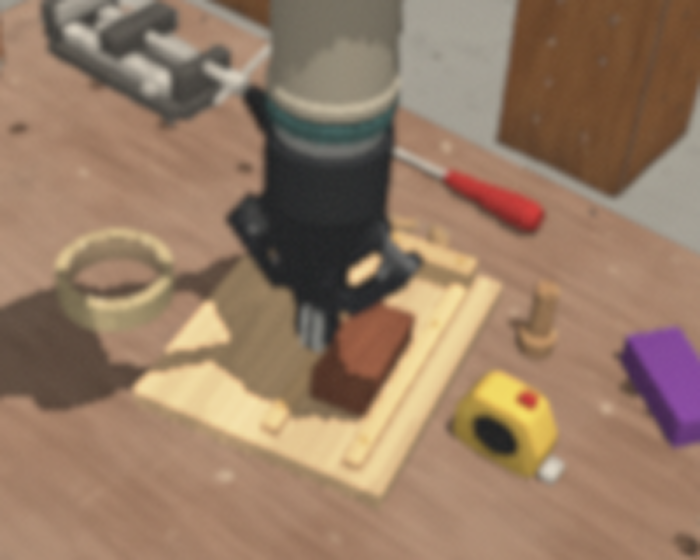

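The crop shows the offcut at (360,360) between the rails, whose ends are at (275,415) and (355,450). The fingertips at (312,335) are above and behind it. The stop and offcut agree with my jig frame, so I'll go down.

{"api": "carry_out", "payload": {"delta_pos": [[0.002,-0.007,0.1],[0.002,-0.007,0.17],[0.002,-0.007,0.21],[0.002,-0.007,0.21],[0.002,-0.007,0.21]], "turn": [[0,0,0],[0,0,0],[0,0,0],[0,0,0],[0,0,0]], "claw": [1,1,1,1,1]}}

```text
clock: 3.75
position: [0.4461, -0.1153, 0.0368]
ee_rot: [0.0, -0.119, 0.993, -0.0]
contact_force: [-1.1, -0.2, 1.2]
width: 0.0
gripper_force: 0.0
```

```bash
python3 -c "
from h import *
to(-30,0,36)"
```

```text
t 3.75 pos [ 0.4461 -0.1153  0.0368] jig mm [-114.5   -1.5] toolx [-0.972 -0.236 -0.001] F [-1.1 -0.2  1.2] shift [-0.211  0.003  0.002] rows 1.689569397946184
```

{"api": "carry_out", "payload": {"delta_pos": [[-0.03,0.003,0],[-0.06,0.003,0],[-0.085,0.003,0],[-0.11,0.003,0],[-0.135,0.003,0],[-0.16,0.003,0],[-0.18,0.003,0],[-0.195,0.003,0],[-0.205,0.003,0],[-0.21,0.003,0],[-0.21,0.003,0]], "turn": [[0,0,0],[0,0,0],[0,0,0],[0,0,0],[0,0,0],[0,0,0],[0,0,0],[0,0,0],[0,0,0],[0,0,0],[0,0,0]], "claw": [1,1,1,1,1,1,1,1,1,1,1]}}

```text
clock: 4.85
position: [0.5274, -0.0951, 0.036]
ee_rot: [0.0, -0.118, 0.993, 0.0]
contact_force: [0.0, -0.0, -0.6]
width: 0.0002
gripper_force: 0.0
```

{"api": "carry_out", "payload": {"delta_pos": [[-0.008,0,0],[-0.015,0,0],[-0.015,0,0]], "turn": [[0,0,0],[0,0,0],[0,0,0]], "claw": [1,1,1]}}

```text
clock: 5.15
position: [0.5336, -0.0938, 0.0362]
ee_rot: [0.0, -0.118, 0.993, -0.0]
contact_force: [-0.2, 0.8, 0.0]
width: 0.0
gripper_force: 0.0
```

```bash
python3 -c "
from h import *
to(-20,0,36)
d,P=cloud('scene');cv2.imwrite('pics/s2.png',cv2.resize(cv2.cvtColor(d['image'][130:290,170:370],cv2.COLOR_RGB2BGR),None,fx=3.5,fy=3.5,interpolation=cv2.INTER_CUBIC))
for q in('stop_face','offcut'):
  print(q,[(np.round(JR.T@(np.array(r['point'][:2])-O)*1e3,1),round(r['score'],2)) for r in manip.place_of('scene',q)])
"
```

```text
t 5.15 pos [ 0.5336 -0.0938  0.0362] jig mm [-24.3  -1.1] toolx [-0.972 -0.235 -0.001] F [-0.2  0.8  0. ] shift [-0.011  0.003  0.   ] rows 0.08968302357153222
stop_face [(array([ 52.7, 145.5]), 0.46)]
offcut [(array([-223.1, -115.8]), 0.8), (array([27.6,  2.3]), 0.4)]
```

View pics/s2.png

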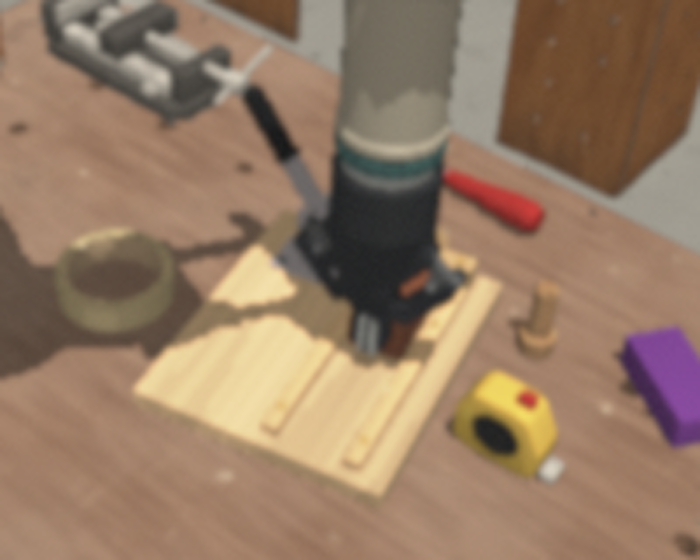

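The offcut has moved with the fingertips, which are at (368,335). It isn't at the stop yet, so I'll continue in small steps until the force rises.

{"api": "carry_out", "payload": {"delta_pos": [[-0.005,0,0],[-0.01,0,0],[-0.01,0,0]], "turn": [[0,0,0],[0,0,0],[0,0,0]], "claw": [1,1,1]}}

```text
clock: 5.6
position: [0.5348, -0.0931, 0.036]
ee_rot: [-0.002, -0.119, 0.993, 0.0]
contact_force: [-3.8, -1.2, 3.1]
width: 0.0
gripper_force: 2.7
```

{"api": "carry_out", "payload": {"delta_pos": [[-0.004,0,0],[-0.0075,0,0],[-0.0075,0,0]], "turn": [[0,0,0],[0,0,0],[0,0,0]], "claw": [1,1,1]}}

```text
clock: 5.9
position: [0.5348, -0.093, 0.036]
ee_rot: [-0.005, -0.119, 0.993, -0.0]
contact_force: [-10.0, -5.9, 8.7]
width: 0.0001
gripper_force: 5.8
```

The fingers stalled with force at jig x ≈ -23, which means the offcut is against the stop. I'll back off, rise and look.

{"api": "carry_out", "payload": {"delta_pos": [[0.05,0,0],[0.12,0,0],[0.12,0,-0.12],[0.12,0,-0.24],[0.12,0,-0.36],[0.12,0,-0.48],[0.12,0.1,-0.56],[0.12,0.2,-0.56],[0.12,0.3,-0.56],[0.12,0.4,-0.56],[0.12,0.5,-0.56],[0.12,0.5,-0.56]], "turn": [[0,0,0],[0,0,0],[0,0,0],[0,0,0],[0,0,0],[0,0,0],[0,0,0],[0,0,0],[0,0,0],[0,0,0],[0,0,0],[0,0,0]], "claw": [1,1,1,1,1,1,1,1,1,1,1,1]}}

```text
clock: 7.1
position: [0.4447, 0.0951, 0.2604]
ee_rot: [0.0, -0.121, 0.993, 0.001]
contact_force: [-0.4, -0.5, 0.5]
width: 0.0001
gripper_force: 0.0
```

```bash
python3 -c "
from h import *
to(58,195,255)
for c in('scene','top'):
  d,P=cloud(c)
  if c=='top':cv2.imwrite('pics/s3.png',cv2.resize(cv2.cvtColor(d['image'][130:260,200:350],cv2.COLOR_RGB2BGR),None,fx=4,fy=4,interpolation=cv2.INTER_CUBIC))
  for q in('stop_face','offcut','handle_tip'):
    print(c,q,[(np.round(JR.T@(np.array(r['point'][:2])-O)*1e3,1),round(r['point'][2],3),round(r['score'],2)) for r in manip.place_of(c,q)])
"
```

```text
t 7.1 pos [0.4447 0.0951 0.2604] jig mm [-66.4 203.4] toolx [-0.971 -0.24  -0.001] F [-0.4 -0.5  0.5] shift [-0.311 -0.023  0.014] rows 2.4952967776416872
scene stop_face [(array([77.2,  0.8]), 0.034, 0.61)]
scene offcut [(array([28.7, -0.7]), 0.019, 0.94), (array([-224.5, -119.5]), 0.001, 0.93)]
scene handle_tip [(array([ 55. , 148.9]), 0.169, 0.63)]
top stop_face [(array([77.4, -4.1]), 0.034, 0.69)]
top offcut [(array([33.2,  5. ]), 0.015, 0.88), (array([  70.5, -211.2]), -0.0, 0.81)]
top handle_tip [(array([ 57.8, 146.8]), 0.171, 0.47)]
```

View pics/s3.png

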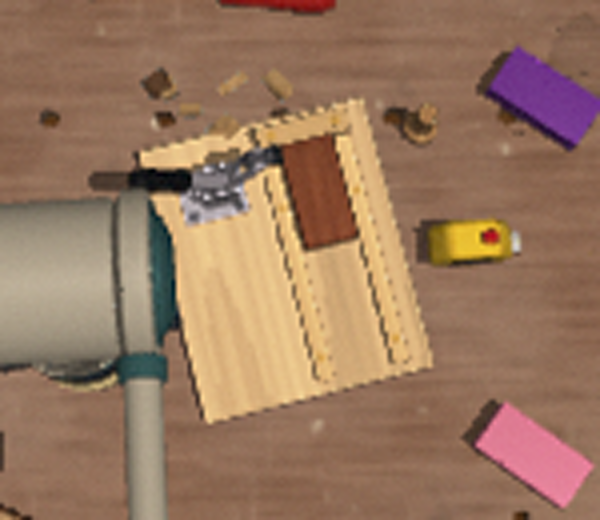

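The top crop shows the offcut (320,190) seated against the stop block, with the handle grip at (150,180) still open. Next I go outside the handle.

{"api": "carry_out", "payload": {"delta_pos": [[-0.1,-0.01,0],[-0.2,-0.02,0],[-0.3,-0.02,0],[-0.306,-0.02,0.1],[-0.306,-0.02,0.2],[-0.306,-0.02,0.255],[-0.306,-0.02,0.255],[-0.306,-0.02,0.255]], "turn": [[0,0,0],[0,0,0],[0,0,0],[0,0,0],[0,0,0],[0,0,0],[0,0,0],[0,0,0]], "claw": [1,1,1,1,1,1,1,1]}}

```text
clock: 8.3
position: [0.5677, 0.1113, 0.1584]
ee_rot: [0.0, -0.118, 0.993, 0.0]
contact_force: [0.0, 0.3, 0.9]
width: 0.0002
gripper_force: 0.0
```

```bash
python3 -c "
from h import *
to(57,110,158)
d,P=cloud('scene');cv2.imwrite('pics/s4.png',cv2.resize(cv2.cvtColor(d['image'][110:250,170:350],cv2.COLOR_RGB2BGR),None,fx=4,fy=4,interpolation=cv2.INTER_CUBIC))
"
```

```text
t 8.3 pos [0.5677 0.1113 0.1584] jig mm [ 57.  190.3] toolx [-0.972 -0.234 -0.   ] F [0.  0.3 0.9] shift [-0.    -0.201  0.001] rows 1.6057718797192395
```

View pics/s4.png

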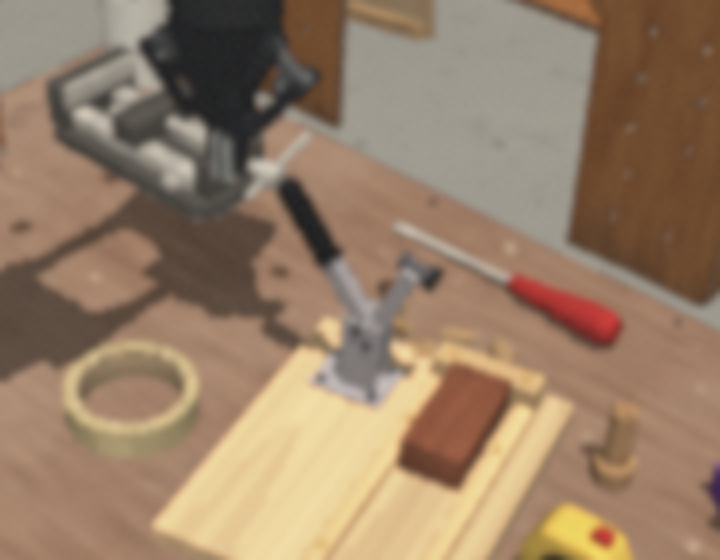

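The fingertips (215,180) are outside the grip's end (285,185) and level with its top. I'll push across.

{"api": "carry_out", "payload": {"delta_pos": [[0,-0.035,0],[0,-0.07,0],[0,-0.1,0],[0,-0.13,0],[0,-0.155,0],[0,-0.18,0],[0,-0.205,0],[0,-0.23,0],[0,-0.25,0],[0,-0.26,0],[0,-0.26,0]], "turn": [[0,0,0],[0,0,0],[0,0,0],[0,0,0],[0,0,0],[0,0,0],[0,0,0],[0,0,0],[0,0,0],[0,0,0],[0,0,0]], "claw": [1,1,1,1,1,1,1,1,1,1,1]}}

```text
clock: 9.45
position: [0.5913, 0.0096, 0.1575]
ee_rot: [-0.001, -0.117, 0.993, -0.0]
contact_force: [-0.6, 0.5, -0.7]
width: -0.0002
gripper_force: 0.0
```

```bash
python3 -c "
from h import *
to(57,200,158)
d,P=cloud('scene');cv2.imwrite('pics/s5.png',cv2.resize(cv2.cvtColor(d['image'][110:250,170:350],cv2.COLOR_RGB2BGR),None,fx=4,fy=4,interpolation=cv2.INTER_CUBIC))
"
```

```text
t 9.45 pos [0.5913 0.0096 0.1575] jig mm [56.  85.8] toolx [-0.972 -0.233  0.001] F [-0.6  0.5 -0.7] shift [-0.002  0.286 -0.001] rows 2.2841681809498935
```

View pics/s5.png

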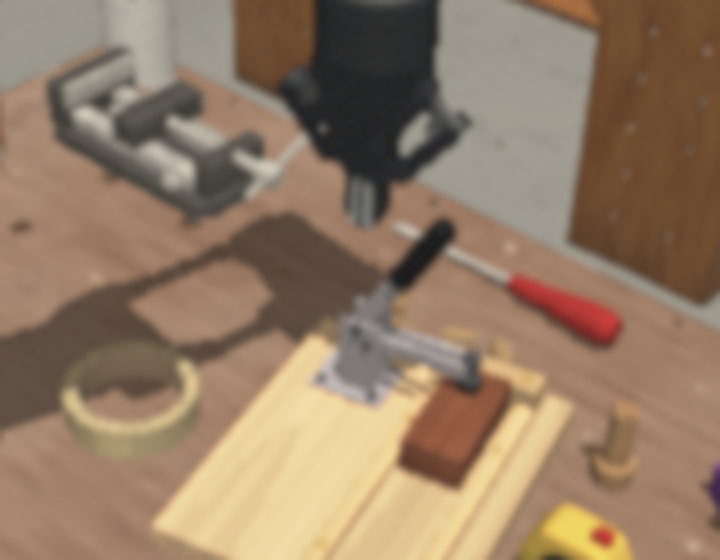

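The handle (425,250) has snapped over, and the bar's foot (465,370) rests on the offcut, which is at the stop. I'll withdraw and hand in.

{"api": "carry_out", "payload": {"delta_pos": [[0,0.1,0],[0,0.2,0],[0,0.25,-0.1],[0,0.25,-0.2],[0,0.25,-0.2],[0,0.25,-0.2],[0,0.25,-0.2]], "turn": [[0,0,0],[0,0,0],[0,0,0],[0,0,0],[0,0,0],[0,0,0],[0,0,0]], "claw": [1,1,1,1,1,1,1]}}

```text
clock: 10.2
position: [0.5671, 0.1078, 0.236]
ee_rot: [-0.002, -0.118, 0.993, 0.0]
contact_force: [-0.9, 0.4, -0.1]
width: -0.0001
gripper_force: 0.0
```

```bash
python3 -c "
from h import *
for c in('scene','top'):
  manip.get_image(c)
  for q in('offcut','handle_tip'):
    print(c,q,[(np.round(JR.T@(np.array(r['point'][:2])-O)*1e3,1),round(r['point'][2],3),round(r['score'],2)) for r in manip.place_of(c,q)])
print(manip.sign_off())
"
```

```text
scene offcut [(array([29.5,  0.3]), 0.017, 0.95), (array([-222.4, -119.4]), 0.001, 0.9), (array([  68.6, -210.4]), -0.002, 0.89)]
scene handle_tip [(array([50.4, 27.6]), 0.178, 0.72)]
top offcut [(array([-227. , -120.4]), -0.001, 0.98), (array([  68.5, -211.6]), -0.002, 0.96), (array([33.7,  5.5]), 0.016, 0.6)]
top handle_tip [(array([59.5, 26.4]), 0.177, 0.45)]
the job is handed in; nothing more can be done
None
```

The job is handed in, with no verdict returned: the offcut was pushed to the end stop, the clamp snapped shut with its foot on the offcut, and the arm withdrew clear at about 10 s without going near the loose items.

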